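# Shut off and bleed the mason's compressed-air take-off

## Task

Make the compressed-air take-off safe for changing a coupling: first shut off the supply by swinging the yellow lever of the ball valve fully across the pipe, then unscrew the small knurled lock nut of the bleed valve all the way up its pin, and then press the freed pin fully down and keep it down for two seconds so the line bleeds empty. Then let go so that the pin springs back up; leave the supply shut, the nut unscrewed and the other things on the bench where they are.

Things in the scene. Friction and masses are not known exactly. Their poses are not given: they have to be found in the camera images.
- air_takeoff: Compressed-air take-off fixed to the bench; dark steel base plate 110 x 300 x 6 mm, origin at the centre of its underside, z up. Along its y: riser at -122 mm, pipe (axis 100 mm high), ball valve with yellow lever at -60, black water separator at 4 (top 116 high), aluminium block 46 x 64 mm at 85 (top 121 high) with a claw coupling to -x and the upright bleed valve on top. Place and yaw vary.
- shutoff (a joint): Angle of the yellow supply lever about the ball valve's vertical axis. 0: along the pipe, pointing to the take-off's -y, open. Grows clockwise seen from above; 1.571: across the pipe at its stop, pointing to the take-off's -x, shut. Starts between 0 and 0.35, stays where left, needs 3 to 5 N of sideways push near its end.
- lever_pivot (a point): Point on the turning axis of the lever, 134 mm above the bench, level with the middle of the yellow grip.
- lever_end (a point): On the lever's centre line, 100 mm from the pivot, mid-height of the yellow grip. The grip is 16 mm wide, 10 mm high and runs from 40 to 108 mm from the pivot; its underside is 129 mm above the bench. Nothing stands beside it in its swing; the pipe's elbow below it is 117 mm high.
- lock_nut (a joint): Turn of the knurled lock nut. 0: screwed down on the barrel, pin locked. Grows counter-clockwise seen from above (unscrewing) up to its stop at 4.0 rad; starts between 0 and 0.5. The nut climbs 1.15 mm per rad along the pin on its coarse thread, 4.6 mm in all, and stays on the pin. Turning takes about 0.08 N m; it stays where left.
- nut_centre (a point): Centre of the knurled steel lock nut: round, 14.4 mm in diameter, 9 mm high, small red mark on top, axis vertical. Screwed down, this point is 161.5 mm above the bench. Below it: valve barrel 11 mm in diameter from 157 down to 129 mm, then a hexagon 19 mm wide on the block (top 121 mm). The nut rides on the pin and moves down with it.
- bleed_pin (a joint): How far the bleed pin is pressed down, in m: 0 up, 0.004 fully down at its stop. A spring returns it; it takes about 3 N to start and 7 N at the stop. It goes down only as far as the gap that the nut has left above the barrel, give or take 1 mm if pushed very hard, so the nut must be unscrewed by at least 3.5 rad for the whole stroke.
- pin_tip (a point): Centre of the flat top of the brass bleed pin, 8.4 mm in diameter, upright, 183 mm above the bench when up; it stands 17 mm above the nut's top when the nut is down, 12.4 mm when the nut is fully up.
- chisel_point: Pointed stone chisel, about 195 mm long, 13 mm thick, lying in front of the take-off; origin under the middle of its shank.
- chisel_flat: Flat stone chisel, about 205 mm long, lying on the right of the bench; origin under the middle of its shank.
- chisel_claw: Claw chisel with a 40 mm wide toothed blade, about 205 mm long, lying on the right of the bench; origin under the middle of its shank.
- air_hammer: Pneumatic carving hammer, aluminium and dark steel, about 180 mm long, 40 mm thick, lying behind the take-off; origin under its middle.
- spare_coupling: Spare brass claw coupling, 43 mm wide, 34 mm high, standing behind the take-off; origin at its underside.
- mallet: Round wooden mason's mallet standing on its 100 mm wide head, 220 mm high, on the left; origin at its underside.
- stone_offcut: Carved limestone offcut 90 x 60 x 45 mm, on the left; origin at its underside.
- try_square: Try square, wooden stock 110 mm and steel blade 150 mm, lying at the back right; origin under the middle of the stock.

How it is judged (in metres and radians):
On the way, in this order (a step that is already met when the one before it is completed fails the run):
1. the supply lever is swung fully across the pipe (at least 1.43 rad) (value of joint shutoff above 1.43 rad), for 0.2 s.
2. with the supply shut, the lock nut is unscrewed (at least 3.5 rad) (value of joint lock_nut above 3.5 rad and value of joint shutoff above 1.4 rad), for 0.2 s.
3. the pin is pressed down at least 3.2 mm and kept down for 1.5 s, with the supply shut (value of joint bleed_pin above 0.0032 m and value of joint shutoff above 1.4 rad), for 1.5 s.
At the end, for the whole second after the job is handed in: The supply lever is fully across the pipe (1.4 rad or more), the lock nut is still unscrewed (3.3 rad or more), the pin has sprung back up (within 0.6 mm) and the lever is at rest (value of joint shutoff above 1.4 rad and value of joint lock_nut above 3.3 rad and value of joint bleed_pin below 0.0006 m and velocity of joint shutoff below 0.05 rad/s); the robot touches nothing.
It fails at once if the bleed pin is pressed (2 mm or more) while the supply is still open (value of joint bleed_pin above 0.002 m and value of joint shutoff below 1.3 rad).
It fails at once if another thing on the bench is moved by more than 30 mm (distance of any of chisel_point, chisel_flat, chisel_claw, air_hammer, spare_coupling, mallet, stone_offcut, try_square from where it was at the start of the episode above 0.03 m).
It also fails if it takes over 72 s, if anything falls off the work surface, if the arm or the gripper's body presses on something with over 40 N, if the wrist force passes 120 N, or if a joint passes its speed limit or range.

## Robot

A 6-joint arm with a two-finger parallel gripper is mounted at the origin on the work surface. World frame = base frame: x ahead of the robot, y to its left, z up, the work surface at z = 0. Lengths are in m, angles in degrees, forces in N, time in s.
With the tool pointing down it reaches from about 0.35 to 0.95 m from the base axis. Payload 17.4 kg.
Tool frame: the origin (TCP) lies at the very end of the fingers, on their centre line; the grasp point (between the pads) lies 19 mm behind it; z points along the fingers, y is the line along which they close (so a half turn about z gives the same grasp; the last joint's range is limited). The gripper opens to 93 mm and grips with 3 to 60 N. Pads are 15 mm wide; open, the fingers measure 128 mm over their backs; the gripper's body (75 mm by 188 mm) begins 65 mm behind the grasp point.
Start: joints at [-73.728, 6.646, 82.598, -0, 90.757, -2.166], TCP at [0.213, -0.64, 0.219] pointing down, gripper open.
Joint ranges: [-162.19, 162.19], [-47.58, 125.68], [4.15, 143.07], [-65.23, 245.23], [0.69, 171.88], [-170.13, 170.13]. Speed limits (degrees/s): [108.29, 108.29, 127.2, 180, 180, 180].

## Interface

Orientations are given as [roll, pitch, yaw] about the fixed x, y, z axes, in that order (R = Rz(yaw) Ry(pitch) Rx(roll)).
In Python, from station import bot gives the robot as it stands.
- The arm moves only by the tool servo_tool, never from a script. Its argument "commands" is text: rows parted by semicolons, each of 7 numbers parted by spaces: the shift along the tool's x, y, z scaled (see below), then the turn, a rotation vector about the tool's x, y, z scaled (see below), then the opening, from 0 (shut) to 1 (fully open). In form: dx dy dz rx ry rz hand; .... A call has 1 to 5 rows; each row is the pose to reach, as a shift and turn from the pose commanded when the call began, along the tool's axes at that moment; what a row does not reach only later rows make up. The controller multiplies each number of a shift by 30 cm and each number of a turn by pi/4 rad. A row lasts 1/10 s, in which the tool goes at most 50 mm and 8.59 degrees, less where a joint would pass 70% of its speed; a pose out of reach is approached as far as the arm can. A call with a number of a shift or a turn outside -1 to 1 is refused whole. A call with a gripper value outside its range is refused whole. The fingers move at their own pace and stop on an object; "newtons" is the grip in N (left out, the last holds). Time passes only in rows, so rows that repeat a pose let the fingers close. It gives the time, the measured TCP pose, the force, the opening and the grip force at its end, in the units of the state.
- bot.state(): the state, without advancing time (a new reading comes with each control period).
- bot.get_image(name): name is "scene" or "top"; returns a dict with "image" (400x640x3 uint8, blue, green, red), "intrinsics" (3x3 intrinsics, pixels), "k1" (the pictures are not rectified: a ray, as slopes to the right and down, at radius r is drawn at 1 + k1 r^2 times it, then the intrinsics apply), "eye" and "attitude" of the camera in the world. Camera axes: x right, y down, z forward; pixel columns grow to the right and rows downward; lengths in m; the calibration is good to about 2 mm. A picture is of the moment at which its call begins. There is no depth.
- bot.hand_in(): hands the job in; it is judged then, once.
The state is a dict: "time_s": time; "joints": joint angles; "dq": joint speeds; "joint_efforts": joint torques, N m; "eef_pos": TCP position; "tool_rot": TCP orientation; "force": force on the tool from outside, world axes, zero at the start; "torque": the same for the moment, N m; "finger_gap": finger opening in m; "gripper_force": force on a finger pad.
Only numpy, scipy, OpenCV 4.12 (cv2) and the standard library are available. Lean on these libraries where they do the work, as an engineer would, in place of code of your own. Each camera call takes 0.05 s, during which the arm holds its last target. There are 200 camera calls.

## Working session

There is one attempt and no reset: what is moved stays moved. The work goes in short steps, Python scripts to look and compute and a tool call to move; the robot and the scene stay as the last step left them, time stands still between calls to the robot, and variables do not carry over. Pictures are saved under pics/ and viewed, at most 10 in all, crops included, and the job is handed in when it is done.

Besides the shell and the picture viewer there is one more tool, called after "Emit:" as name(argument=value, ...) on one line, values as JSON. servo_tool: Moves the arm, as the interface text tells. Shifts and turns lie within -1 to 1; 1 stands for 30 cm of shift or pi/4 rad of turn. Its arguments: {"type":"object","properties":{"commands":{"type":"string"},"newtons":{"type":"number"}},"required":["commands"]}

```bash
mkdir -p pics
python3 - <<'E'
from station import bot
import cv2
s=bot.state();print(s['eef_pos'],s['tool_rot'],s['finger_gap'],s['time_s'])
for n in("scene","top"):
    d=bot.get_image(n);cv2.imwrite(f"pics/{n}0.png",d["image"]);print(n,d["intrinsics"],d["k1"],d["eye"],d["attitude"])
E
```

```text
[ 0.21341821 -0.64015012  0.21790325] [-1.79932824e+02 -2.58537338e-03  1.84396361e+01] 0.09298550093909508 0.0
scene [[461.98152957   0.         320.19558937]
 [  0.         461.98152957 202.56159177]
 [  0.           0.           1.        ]] -0.08184166598840512 [ 1.37573631 -0.3730263   1.19884495] [-139.95439847   -0.66578352   69.09961099]
top [[403.30621686   0.         323.54607096]
 [  0.         403.30621686 200.5058074 ]
 [  0.           0.           1.        ]] -0.005477623233860052 [ 0.41260519 -0.04039433  1.17795173] [-173.889131     -0.64895485  -88.51676455]
```

View pics/scene0.png

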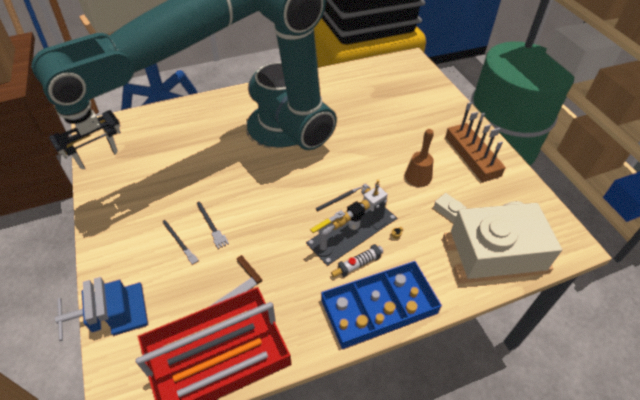

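View pics/top0.png

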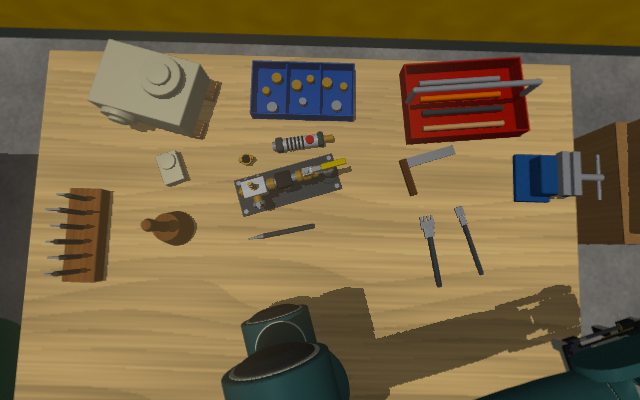

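```bash
python3 - <<'E'
import cv2,numpy as np
a=cv2.imread("pics/top0.png")[145:220,228:358];b=cv2.imread("pics/scene0.png")[175:265,300:405]
a=cv2.resize(a,None,fx=6,fy=6,interpolation=2);b=cv2.resize(b,None,fx=6,fy=6,interpolation=2)
cv2.imwrite("pics/a.png",a);cv2.imwrite("pics/b.png",b)
E
cat > h.py <<'E'
import numpy as np,cv2
from scipy.spatial.transform import Rotation as R
C={"scene":(461.9815,320.1956,202.5616,-0.08184167,[1.37573631,-0.3730263,1.19884495],[-139.95439847,-0.66578352,69.09961099]),
"top":(403.3062,323.5461,200.5058,-0.00547762,[0.41260519,-0.04039433,1.17795173],[-173.889131,-0.64895485,-88.51676455])}
def KD(n):
    f,cx,cy,k,e,a=C[n];return np.array([[f,0,cx],[0,f,cy],[0,0,1.]]),np.array([k,0,0,0.]),np.array(e),R.from_euler('xyz',a,degrees=True).as_matrix()
def ray(n,p):
    K,D,e,M=KD(n);u=cv2.undistortPoints(np.array([[p]],float),K,D)[0,0];d=M@np.array([u[0],u[1],1]);return e,d/np.linalg.norm(d)
def atz(n,p,z):
    e,d=ray(n,p);return e+d*(z-e[2])/d[2]
def proj(n,X):
    K,D,e,M=KD(n);return cv2.projectPoints(((np.atleast_2d(X)-e)@M)[:,None],np.zeros(3),np.zeros(3),K,D)[0][:,0]
E
```

```text
(no output)
```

View pics/a.png

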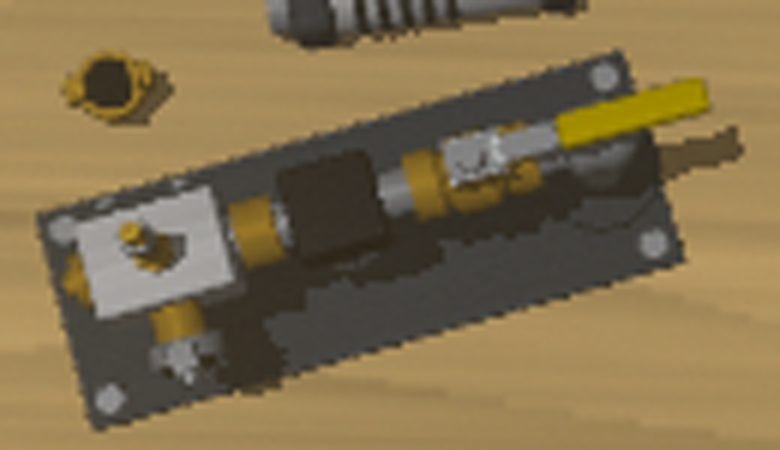

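View pics/b.png

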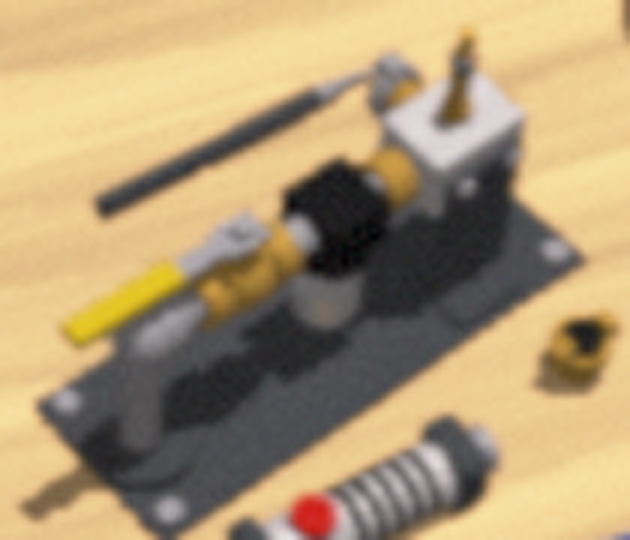

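```bash
cat > fit.py <<'E'
from h import *
from scipy.optimize import least_squares
A=lambda x,y:((x+.5)/6+228-.5,(y+.5)/6+145-.5)
B=lambda x,y:((x+.5)/6+300-.5,(y+.5)/6+175-.5)
# plate corners: takeoff coordinates
obs=[("top",A(38,213),(55,150,6)),("top",A(620,52),(55,-150,6)),("top",A(685,262),(-55,-150,6)),("top",A(97,430),(-55,150,6)),
("scene",B(38,405),(-55,-150,6)),("scene",B(583,262),(55,150,6)),("scene",B(165,537),(55,-150,6))]
def W(p,q):
    q=np.array(q)/1000;c,s=np.cos(p[2]),np.sin(p[2]);return np.array([p[0]+c*q[0]-s*q[1],p[1]+s*q[0]+c*q[1],q[2]])
f=lambda p:np.concatenate([proj(n,W(p,q))[0]-u for n,u,q in obs])
r=least_squares(f,[.45,0.1,.2]);p=r.x
def tri(u,v):
    (a,d),(b,e)=ray("top",u),ray("scene",v);t=np.linalg.lstsq(np.c_[d,-e],b-a,rcond=None)[0];P,Q=a+d*t[0],b+e*t[1];return (P+Q)/2,np.linalg.norm(P-Q)
if __name__=="__main__":
    np.set_printoptions(precision=4,suppress=True)
    print(p,np.degrees(p[2]));print(r.fun.reshape(-1,2))
    print("pin model",W(p,(0,85,183)),"tri",tri(A(130,230),B(466,33)),atz("top",A(130,230),.183),atz("scene",B(466,33),.183))
    for q in [(0,85,183),(0,85,157)]:
        t,s=[proj(n,W(p,q))[0] for n in("top","scene")];print("in crops",(t-[228,145])*6,(s-[300,175])*6)
    print("pivot",W(p,(0,-60,134)))
    le=[atz("top",A(705,97),.134),atz("scene",B(72,333),.134)]
    print("lever end",le,tri(A(705,97),B(72,333)))
    d=np.mean(le,0)-W(p,(0,-60,134));print(np.linalg.norm(d),np.degrees(np.arctan2(d[1],d[0])),"closed-open dir",np.degrees(p[2])-90)
E
python3 fit.py
```

```text
[0.5839 0.0555 0.3063] 17.549334572486746
[[-0.426   0.1046]
 [ 0.8137 -0.6211]
 [ 0.4314 -0.2303]
 [-0.6238 -0.0551]
 [-0.8584 -0.714 ]
 [ 0.8477 -1.2465]
 [-0.0682  0.6699]]
pin model [0.5583 0.1365 0.183 ] tri (array([0.5583, 0.1365, 0.1814]), np.float64(0.0016554722692543452)) [0.5584 0.137  0.183 ] [0.5595 0.1349 0.183 ]
in crops [128.7296 227.7717] [465.4363  28.0377]
in crops [139.1994 236.9211] [460.0179  62.8612]
pivot [ 0.602  -0.0017  0.134 ]
lever end [array([ 0.6314, -0.1033,  0.134 ]), array([ 0.6317, -0.1021,  0.134 ])] (array([ 0.6316, -0.1027,  0.1341]), np.float64(0.0012170342777049808))
0.10521891818579344 -73.66845151882237 closed-open dir -72.45066542751326
```

Emit:
servo_tool(commands="0.68 -0.44 0 0 0 0 0;0.68 -0.44 0 0 0 0 0;0.68 -0.44 0 0 0 0 0;0.68 -0.44 0 0 0 0 0;0.68 -0.44 0 0 0 0 0", newtons=20)

```text
time_s: 0.6
eef_pos: [0.3663, -0.4486, 0.2185]
tool_rot: [-180.0, -0.0, 18.5]
force: [0.9, 0.1, 0.5]
finger_gap: 0.0576
gripper_force: 0.0
```

Emit:
servo_tool(commands="0.68 -0.44 0 0 0 0 0;0.68 -0.44 0 0 0 0 0;0.68 -0.44 0 0 0 0 0;0.68 -0.44 0 0 0 0 0;0.68 -0.44 0 0 0 0 0")

```text
time_s: 1.1
eef_pos: [0.5181, -0.2587, 0.2185]
tool_rot: [-180.0, 0.0, 18.5]
force: [0.3, -1.3, -0.3]
finger_gap: 0.0173
gripper_force: 0.0
```

Emit:
servo_tool(commands="0.68 -0.44 0 0 0 0 0;0.68 -0.44 0 0 0 0 0;0.68 -0.44 0 0 0 0 0;0.68 -0.44 0 0 0 0 0;0.68 -0.44 0 0 0 0 0")

```text
time_s: 1.6
eef_pos: [0.6699, -0.0688, 0.2182]
tool_rot: [-180.0, 0.0, 18.5]
force: [0.5, 0.6, -0.1]
finger_gap: 0.0007
gripper_force: 0.0
```

Emit:
servo_tool(commands="0 0 0.1 0 0 0 0;0 0 0.2 0 0 0 0;0 0 0.31 0 0 0 0;0 0 0.31 0 0 0 0;0 0 0.31 0 0 0 0")

```text
time_s: 2.1
eef_pos: [0.6687, -0.0711, 0.1261]
tool_rot: [-180.0, 0.0, 18.4]
force: [-0.1, -0.9, 0.9]
finger_gap: 0.0001
gripper_force: 0.0
```

```bash
cat >> h.py <<'E'
def rel(targets,pose0):
    """targets: list of (x,y,z,yaw deg); pose0 same; rows in tool units"""
    x0=np.array(pose0[:3]);M=R.from_euler('xyz',[180,0,pose0[3]],degrees=True).as_matrix()
    for t in targets:
        d=M.T@(np.array(t[:3])-x0)/.3;print(np.round(d,3),"rz",round(-(t[3]-pose0[3])/45,3))
E
python3 - <<'E'
from h import *
pv=np.array([.602,-.0017])
def T(th):
    a=np.radians(th);u=np.array([np.cos(a),np.sin(a)]);n=np.array([u[1],-u[0]]);q=pv+.085*u-.0155*n;return (*q,.125,th+90)
rel([T(-73.5)],(.6695,-.0705,.1255,18.45));print()
rel([T(-73.5-3.6*k) for k in range(1,6)],T(-73.5)); print(T(-162.5),T(-163.5))
E
```

```text
[-0.099 -0.004  0.002] rz 0.043

[-0.018  0.003  0.   ] rz 0.08
[-0.036  0.004  0.   ] rz 0.16
[-0.054  0.005  0.   ] rz 0.24
[-0.072  0.004  0.   ] rz 0.32
[-0.09   0.002  0.   ] rz 0.4
(np.float64(0.5255949990787169), np.float64(-0.04204260569446075), 0.125, -72.5) (np.float64(0.5249025603791144), np.float64(-0.04070301019029041), 0.125, -73.5)
```

Emit:
servo_tool(commands="-0.025 0 0 0 0 0.01 0;-0.05 0 0 0 0 0.02 0;-0.075 0 0 0 0 0.04 0;-0.1 -0.004 0 0 0 0.04 0;-0.1 -0.004 0 0 0 0.04 0")

```text
time_s: 2.6
eef_pos: [0.6394, -0.0799, 0.1264]
tool_rot: [180.0, -0.1, 16.6]
force: [-0.1, -0.5, -0.8]
finger_gap: 0.0004
gripper_force: 0.0
```

Emit:
servo_tool(commands="-0.018 0.003 0 0 0 0.08 0;-0.036 0.004 0 0 0 0.16 0;-0.054 0.005 0 0 0 0.24 0;-0.072 0.004 0 0 0 0.32 0;-0.09 0.002 0 0 0 0.4 0")

```text
time_s: 3.1
eef_pos: [0.6147, -0.0878, 0.1263]
tool_rot: [180.0, -0.1, -1.5]
force: [4.0, -0.2, 1.9]
finger_gap: 0.0005
gripper_force: 2.2
```

Emit:
servo_tool(commands="-0.018 0.003 0 0 0 0.08 0;-0.036 0.004 0 0 0 0.16 0;-0.054 0.005 0 0 0 0.24 0;-0.072 0.004 0 0 0 0.32 0;-0.09 0.002 0 0 0 0.4 0")

```text
time_s: 3.6
eef_pos: [0.5876, -0.0881, 0.1262]
tool_rot: [180.0, -0.1, -19.5]
force: [4.1, -3.3, 2.3]
finger_gap: 0.0002
gripper_force: 2.2
```

Emit:
servo_tool(commands="-0.018 0.003 0 0 0 0.08 0;-0.036 0.004 0 0 0 0.16 0;-0.054 0.005 0 0 0 0.24 0;-0.072 0.004 0 0 0 0.32 0;-0.09 0.002 0 0 0 0.4 0")

```text
time_s: 4.1
eef_pos: [0.5616, -0.0798, 0.1262]
tool_rot: [180.0, -0.1, -37.5]
force: [2.1, -5.1, 1.7]
finger_gap: 0.0003
gripper_force: 2.0
```

Emit:
servo_tool(commands="-0.018 0.003 0 0 0 0.08 0;-0.036 0.004 0 0 0 0.16 0;-0.054 0.005 0 0 0 0.24 0;-0.072 0.004 0 0 0 0.32 0;-0.09 0.002 0 0 0 0.4 0")

```text
time_s: 4.6
eef_pos: [0.5396, -0.0638, 0.126]
tool_rot: [180.0, -0.1, -55.5]
force: [0.9, -4.8, 2.3]
finger_gap: 0.0006
gripper_force: 1.9
```

Emit:
servo_tool(commands="-0.018 0.003 0 0 0 0.08 0;-0.036 0.004 0 0 0 0.16 0;-0.054 0.005 0 0 0 0.24 0;-0.063 0.005 0 0 0 0.28 0;-0.063 0.005 0 0 0 0.28 0")

```text
time_s: 5.1
eef_pos: [0.5277, -0.0487, 0.1259]
tool_rot: [-180.0, -0.0, -68.0]
force: [-0.6, -0.1, 0.5]
finger_gap: 0.0004
gripper_force: 0.2
```

Emit:
servo_tool(commands="-0.007 0 0 0 0 0.04 0;-0.014 0 0 0 0 0.08 0;-0.02 0 0 0 0 0.1 0;-0.025 0 0 0 0 0.1 0;-0.025 0 0 0 0 0.1 0")

```text
time_s: 5.6
eef_pos: [0.5251, -0.0426, 0.1257]
tool_rot: [180.0, -0.1, -72.4]
force: [0.7, -10.2, -0.5]
finger_gap: 0.0004
gripper_force: 4.9
```

Emit:
servo_tool(commands="-0.006 0 0 0 0 0 0;-0.012 0 0 0 0 0 0;-0.012 0 0 0 0 0 0")

```text
time_s: 5.9
eef_pos: [0.5249, -0.042, 0.1259]
tool_rot: [-180.0, -0.5, -72.5]
force: [10.2, -34.5, -6.3]
finger_gap: 0.0001
gripper_force: 18.1
```

Run:
```python
from h import *
from fit import p,W
from station import bot
s=bot.state();print(s['eef_pos'],s['force'],s['joints'])
# nut grasp plan relative
```

```text
[ 0.52489583 -0.04198746  0.12586856] [ 10.22405989 -34.45209247  -6.26356542] [ -7.10697454  -9.93284236 107.48262692  -0.42525925  82.23715324
 155.42531533]
```

Emit:
servo_tool(commands="0.05 0 0 0 0 0 0;0.15 0 0 0 0 0 0;0.15 0 -0.16 0 0 0 0.4;0.15 0 -0.31 0 0 0 0.4;0.15 0 -0.31 0 0 0 0.4")

```text
time_s: 6.4
eef_pos: [0.5393, -0.0816, 0.2251]
tool_rot: [-179.6, -0.2, -72.4]
force: [-0.1, -0.1, -0.6]
finger_gap: 0.0199
gripper_force: 0.0
```

Run:
```python
from h import *
from station import bot
s=bot.state();p=s['eef_pos'];y=s['tool_rot'][2];print(p,s['tool_rot'],s['finger_gap'],s['force'])
rel([(.5586,.1365,p[2],-60),(.5586,.1365,.1445,-60)],(*p,y))
d=bot.get_image("top");cv2.imwrite("pics/c.png",cv2.resize(d["image"][130:230,228:358],None,fx=6,fy=6,interpolation=2))
```

```text
[ 0.53926389 -0.08159439  0.22507028] [-179.57527404   -0.18555405  -72.40789526] 0.01990945953059779 [-0.1469539  -0.09289607 -0.57374153]
[-0.674 -0.281 -0.   ] rz -0.276
[-0.674 -0.281  0.269] rz -0.276
```

View pics/c.png

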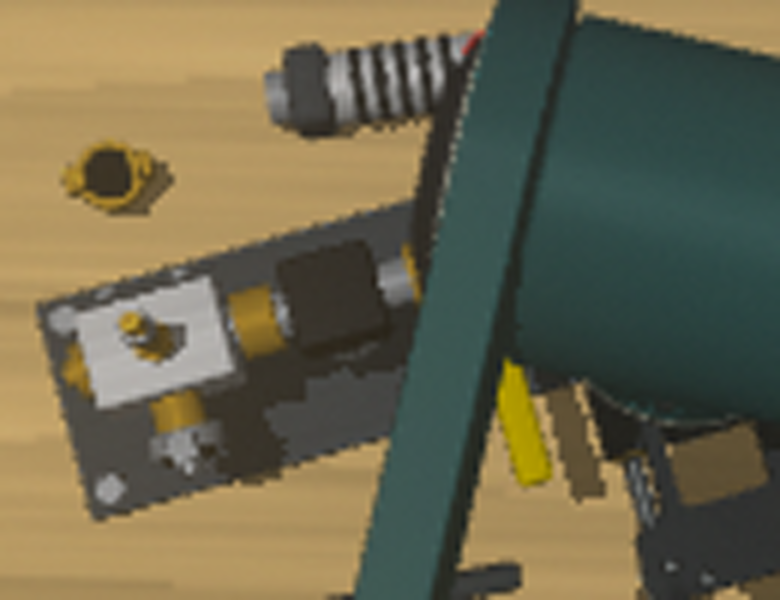

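Emit:
servo_tool(commands="-0.674 -0.281 0 0 0 -0.276 0.4;-0.674 -0.281 0 0 0 -0.276 0.4;-0.674 -0.281 0 0 0 -0.276 0.4;-0.674 -0.281 0 0 0 -0.276 0.4;-0.674 -0.281 0 0 0 -0.276 0.4")

```text
time_s: 6.95
eef_pos: [0.5563, 0.1408, 0.2171]
tool_rot: [179.9, 0.1, -59.8]
force: [0.1, -0.9, -0.1]
finger_gap: 0.0369
gripper_force: 0.0
```

Run:
```python
from h import *
from station import bot
s=bot.state();p=s['eef_pos'];y=s['tool_rot'][2];print(p,s['tool_rot'],s['finger_gap'],s['joints'])
rel([(.5586,.1365,.1445,-60)],(*p,y))
d=bot.get_image("scene");cv2.imwrite("pics/d.png",cv2.resize(d["image"][150:240,330:430],None,fx=6,fy=6,interpolation=2))
```

```text
[0.55631368 0.14076262 0.21710175] [ 1.79933043e+02  9.60937922e-02 -5.98298583e+01] 0.036930842558503985 [ 1.16156797e+01 -5.90565009e+00  9.53519797e+01  6.97971116e-02
  9.06477247e+01  1.61446214e+02]
[0.016 0.001 0.242] rz 0.004
```

View pics/d.png

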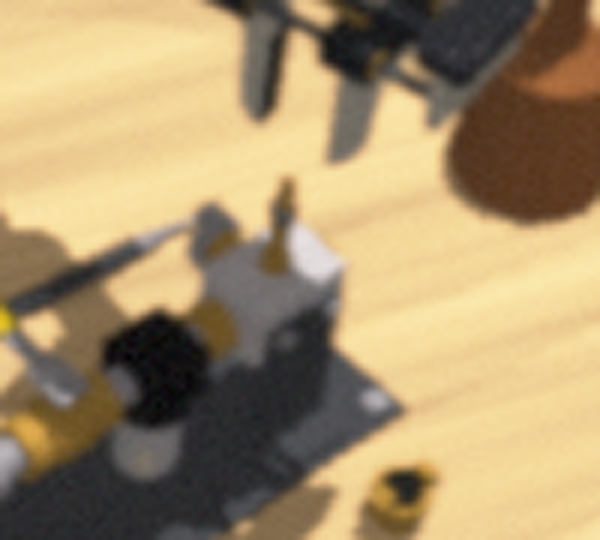

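Emit:
servo_tool(commands="0.016 0 0 0 0 0 0.4;0.016 0 0.06 0 0 0 0.4;0.016 0 0.15 0 0 0 0.4;0.016 0 0.242 0 0 0 0.4;0.016 0 0.242 0 0 0 0.4")

```text
time_s: 7.5
eef_pos: [0.5574, 0.1311, 0.1409]
tool_rot: [179.6, 0.1, -60.1]
force: [-0.8, 0.2, -0.5]
finger_gap: 0.0372
gripper_force: 0.0
```

Run:
```python
from h import *
from station import bot
s=bot.state();p=s['eef_pos'];y=s['tool_rot'][2];print(p,s['tool_rot'],s['finger_gap'],s['force'])
rel([(.5586,.1365,.1445,-60)],(*p,y))
print((proj("scene",[[.5563,.1408,.2171],[.5583,.1365,.183]])-[330,150])*6)
```

```text
[0.55742799 0.13105428 0.140885  ] [ 1.79648680e+02  1.23370179e-01 -6.01290405e+01] 0.037173886047995326 [-0.77944476  0.2357133  -0.53013849]
[-0.014 -0.012 -0.012] rz -0.003
[[298.84650572 125.96307104]
 [285.40966542 178.07922249]]
```

Emit:
servo_tool(commands="-0.014 -0.012 -0.01 0 0 0 0.4;-0.014 -0.012 -0.01 0 0 0 0.4;-0.014 -0.012 -0.01 0 0 0 0.4;-0.014 -0.012 -0.01 0 0 0 0.4")

```text
time_s: 7.9
eef_pos: [0.5607, 0.1382, 0.15]
tool_rot: [-179.9, -0.0, -60.0]
force: [-0.6, -0.3, 0.0]
finger_gap: 0.0372
gripper_force: 0.0
```

Emit:
servo_tool(commands="0 0 0 0 0 0 0;0 0 0 0 0 0 0;0 0 0 0 0 0 0;0 0 0 0 0 0 0;0 0 0 0 0 0 0", newtons=8)

```text
time_s: 8.4
eef_pos: [0.559, 0.1374, 0.1488]
tool_rot: [179.8, 0.0, -60.1]
force: [-14.2, -7.2, 4.5]
finger_gap: 0.0176
gripper_force: 8.0
```

Emit:
servo_tool(commands="0 0.006 0 0 0 0 0.3;0 0.006 0.015 0 0 0 0.3;0 0.006 0.015 0 0 0 0.3;0 0.006 0.015 0 0 0 0.3;0 0.006 0.015 0 0 0 0.3")

```text
time_s: 8.9
eef_pos: [0.5588, 0.1374, 0.1445]
tool_rot: [-180.0, 0.0, -60.0]
force: [0.0, -1.1, 0.8]
finger_gap: 0.0282
gripper_force: 0.0
```

Emit:
servo_tool(commands="0 0 0 0 0 0 0;0 0 0 0 0 0 0;0 0 0 0 0 0 0;0 0 0 0 0 0 0;0 0 0 0 0 0 0", newtons=8)

```text
time_s: 9.4
eef_pos: [0.5574, 0.1365, 0.1442]
tool_rot: [179.8, 0.0, -60.1]
force: [-12.9, -7.0, 4.0]
finger_gap: 0.014
gripper_force: 8.0
```

Emit:
servo_tool(commands="0 0.005 0 0 0 0 0;0 0.0055 0 0 0 0 0;0 0.0055 0 0 0 0 0;0 0.0055 0 0 0 0 0", newtons=25)

```text
time_s: 9.8
eef_pos: [0.5572, 0.1364, 0.1445]
tool_rot: [180.0, 0.0, -60.0]
force: [-4.5, -2.9, 1.8]
finger_gap: 0.0131
gripper_force: 25.0
```

Emit:
servo_tool(commands="0 0.0015 -0.0005 0 0 -0.1 0;0 0.0015 -0.001 0 0 -0.25 0;0 0.0015 -0.0015 0 0 -0.4 0;0 0.0015 -0.002 0 0 -0.55 0;0 0.0015 -0.002 0 0 -0.7 0")

```text
time_s: 10.3
eef_pos: [0.5575, 0.1367, 0.1452]
tool_rot: [-179.9, -0.0, -28.3]
force: [3.3, 2.9, -0.9]
finger_gap: 0.0132
gripper_force: 25.0
```

Emit:
servo_tool(commands="0 0 -0.0005 0 0 -0.15 0;0 0 -0.001 0 0 -0.3 0;0 0 -0.0015 0 0 -0.45 0;0 0 -0.002 0 0 -0.6 0;0 0 -0.0025 0 0 -0.8 0")

```text
time_s: 10.8
eef_pos: [0.5576, 0.1372, 0.146]
tool_rot: [-179.9, -0.1, 7.4]
force: [4.2, 7.6, -3.3]
finger_gap: 0.0133
gripper_force: 25.0
```

Run:
```python
from station import bot
s=bot.state();print(s['torque'],s['force'],s['eef_pos'],s['tool_rot'])
```

```text
[ 1.26714242 -0.61765454 -0.17854247] [ 4.16291094  7.5585375  -3.30855225] [0.55755265 0.13719341 0.14595597] [-1.79903812e+02 -1.00508345e-01  7.35167655e+00]
```

Emit:
servo_tool(commands="0 0 -0.0005 0 0 -0.15 0;0 0 -0.001 0 0 -0.3 0;0 0 -0.0015 0 0 -0.45 0;0 0 -0.002 0 0 -0.6 0;0 0 -0.0025 0 0 -0.8 0")

```text
time_s: 11.3
eef_pos: [0.5574, 0.1377, 0.1467]
tool_rot: [-179.9, -0.2, 43.0]
force: [1.4, 10.9, -1.8]
finger_gap: 0.0136
gripper_force: 25.0
```

Run:
```python
from station import bot
s=bot.state();print(s['torque'],s['force'],s['eef_pos'],s['tool_rot'])
```

```text
[ 1.84573694 -0.27766451 -0.06907265] [ 1.43014668 10.85560792 -1.8291717 ] [0.55736213 0.13768602 0.14671378] [-1.79927294e+02 -1.57251313e-01  4.29651073e+01]
```

Emit:
servo_tool(commands="0.0023 -0.0024 -0.0005 0 0 -0.15 0;0.0023 -0.0024 -0.001 0 0 -0.3 0;0.0023 -0.0024 -0.0015 0 0 -0.45 0;0.0023 -0.0024 -0.002 0 0 -0.6 0;0.0023 -0.0024 -0.0025 0 0 -0.8 0")

```text
time_s: 11.8
eef_pos: [0.5569, 0.1381, 0.1473]
tool_rot: [-180.0, -0.1, 78.6]
force: [-4.3, 5.9, -0.1]
finger_gap: 0.0139
gripper_force: 25.0
```

Run:
```python
from station import bot
s=bot.state();print(s['torque'],s['force'],s['eef_pos'],s['tool_rot'])
d=bot.get_image("scene");import cv2;cv2.imwrite("pics/e.png",cv2.resize(d["image"][150:230,335:425],None,fx=6,fy=6,interpolation=2))
```

```text
[ 0.95428133  0.53776688 -0.05470468] [-4.34766713  5.88072254 -0.10438309] [0.55691068 0.13813149 0.14734371] [-1.79972009e+02 -8.72175763e-02  7.85516210e+01]
```

View pics/e.png

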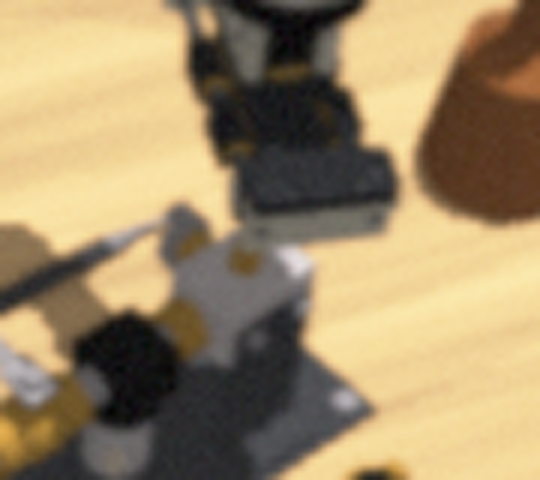

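Emit:
servo_tool(commands="-0.001 -0.0018 -0.0005 0 0 -0.15 0;-0.001 -0.0018 -0.001 0 0 -0.3 0;-0.001 -0.0018 -0.0015 0 0 -0.45 0;-0.001 -0.0018 -0.002 0 0 -0.6 0;-0.001 -0.0018 -0.0025 0 0 -0.8 0")

```text
time_s: 12.35
eef_pos: [0.5563, 0.138, 0.148]
tool_rot: [180.0, -0.1, 114.1]
force: [-4.2, 6.0, -0.3]
finger_gap: 0.0136
gripper_force: 25.0
```

Run:
```python
from station import bot
s=bot.state();print(s['torque'],s['force'],s['eef_pos'],s['tool_rot'])
```

```text
[ 1.00991761  0.46065388 -0.04383245] [-4.18575898  5.98049716 -0.28393495] [0.55629904 0.1380442  0.14803921] [ 1.79970988e+02 -9.82540503e-02  1.14148150e+02]
```

Emit:
servo_tool(commands="0 0.001 -0.0005 0 0 -0.15 0;0 0.001 -0.001 0 0 -0.3 0;0 0.001 -0.0015 0 0 -0.45 0;0 0.001 -0.002 0 0 -0.6 0;0 0.001 -0.0025 0 0 -0.8 0")

```text
time_s: 12.85
eef_pos: [0.556, 0.1377, 0.1487]
tool_rot: [-180.0, -0.1, 149.7]
force: [-8.4, 1.5, 2.2]
finger_gap: 0.0134
gripper_force: 25.0
```

Run:
```python
from station import bot
s=bot.state();print(s['torque'],s['force'],s['eef_pos'],s['tool_rot'])
```

```text
[ 0.31813214  1.44382962 -0.03956567] [-8.39431001  1.47092137  2.15827708] [0.55597313 0.13769713 0.14865009] [-1.79981771e+02 -1.14599880e-01  1.49732062e+02]
```

Emit:
servo_tool(commands="0 0 -0.0005 0 0 -0.15 0;0 0 -0.001 0 0 -0.3 0;0 0 -0.0015 0 0 -0.45 0;0 0 -0.0015 0 0 -0.55 0;0 0 -0.0015 0 0 -0.6 0")

```text
time_s: 13.35
eef_pos: [0.5566, 0.1373, 0.1491]
tool_rot: [180.0, -0.0, 176.6]
force: [-1.5, -0.2, -1.5]
finger_gap: 0.0129
gripper_force: 25.0
```

Run:
```python
from station import bot
s=bot.state();print(s['torque'],s['force'],s['eef_pos'],s['tool_rot'],s['finger_gap'])
```

```text
[-0.03337085  0.24663372 -0.14959106] [-1.4869897  -0.16408564 -1.47716303] [0.55662611 0.13726985 0.14907576] [ 1.79994565e+02 -2.25742404e-02  1.76612357e+02] 0.012916920681366646
```

Emit:
servo_tool(commands="0 0 0 0 0 -0.15 0;0 0 0 0 0 -0.3 0;0 0 0 0 0 -0.45 0;0 0 0 0 0 -0.6 0;0 0 0 0 0 -0.7 0")

```text
time_s: 13.85
eef_pos: [0.5566, 0.1373, 0.1493]
tool_rot: [180.0, -0.0, -151.8]
force: [-2.8, -1.6, 0.4]
finger_gap: 0.0131
gripper_force: 25.0
```

Run:
```python
from station import bot
s=bot.state();print(s['torque'],s['force'],s['eef_pos'],s['tool_rot'],s['finger_gap'])
```

```text
[-0.06606994  0.45429367 -0.31318024] [-2.77724793 -1.55480561  0.36059049] [0.55664965 0.137311   0.14930963] [ 1.79988883e+02 -6.52512142e-03 -1.51801157e+02] 0.01309887252419368
```

Emit:
servo_tool(commands="0 0 0 0 0 0 0.35;0 0 0 0 0 0 0.35;0 0 0 0 0 0 0.35;0 0 0 0 0 0 0.35;0 0 -0.05 0 0 0 0.35")

```text
time_s: 14.35
eef_pos: [0.5559, 0.1371, 0.163]
tool_rot: [179.9, -0.2, -152.1]
force: [-0.7, 0.2, 0.0]
finger_gap: 0.0328
gripper_force: 0.0
```

Emit:
servo_tool(commands="0 0 -0.05 0 0 0 0.35;0 0 -0.13 0 0 0 0.35;0 0 -0.13 0 0 0 0.35;0 0 -0.13 0 0 0 0;0 0 -0.13 0 0 0 0")

```text
time_s: 14.85
eef_pos: [0.5565, 0.1371, 0.2031]
tool_rot: [180.0, -0.0, -152.1]
force: [-0.1, -0.3, -0.2]
finger_gap: 0.0208
gripper_force: 0.0
```

Emit:
servo_tool(commands="0 0 0 0 0 0 0;0 0 0 0 0 0 0;0 0 0 0 0 0 0;0 0 0 0 0 0 0")

```text
time_s: 15.25
eef_pos: [0.5566, 0.1372, 0.2032]
tool_rot: [180.0, -0.0, -152.1]
force: [0.7, -0.0, -0.1]
finger_gap: 0.0006
gripper_force: 0.0
```

Run:
```python
from station import bot
import cv2
s=bot.state();print(s['torque'],s['force'],s['eef_pos'],s['tool_rot'],s['finger_gap'])
d=bot.get_image("scene");cv2.imwrite("pics/f.png",cv2.resize(d["image"][160:260,300:420],None,fx=6,fy=6,interpolation=2))
```

```text
[ 0.11937468 -0.20724564  0.01436927] [ 0.6840687  -0.0487548  -0.08235916] [0.55659278 0.13720774 0.20317045] [ 1.79994538e+02 -1.74328111e-02 -1.52068343e+02] 0.0006430857721609595
```

View pics/f.png

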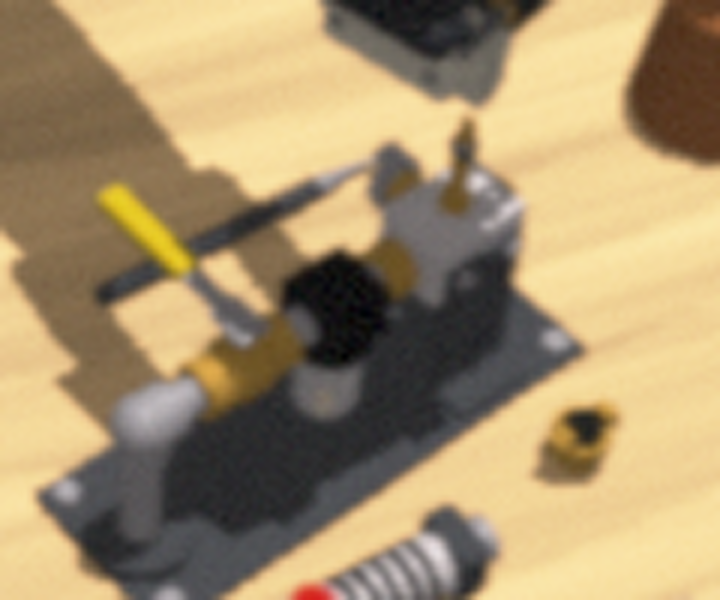

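Emit:
servo_tool(commands="0 0 0.03 0 0 0 0;0 0 0.06 0 0 0 0;0 0 0.064 0 0 0 0;0 0 0.068 0 0 0 0;0 0 0.068 0 0 0 0")

```text
time_s: 15.8
eef_pos: [0.5565, 0.1372, 0.183]
tool_rot: [180.0, -0.0, -152.1]
force: [-2.8, -0.9, 2.8]
finger_gap: 0.0002
gripper_force: 1.6
```

Emit:
servo_tool(commands="0 0 0.003 0 0 0 0;0 0 0.006 0 0 0 0;0 0 0.008 0 0 0 0;0 0 0.01 0 0 0 0;0 0 0.01 0 0 0 0")

```text
time_s: 16.3
eef_pos: [0.5567, 0.1372, 0.1802]
tool_rot: [-180.0, 0.0, -152.1]
force: [-4.5, -0.7, 5.6]
finger_gap: 0.0006
gripper_force: 2.9
```

Emit:
servo_tool(commands="0 0 0.003 0 0 0 0;0 0 0.005 0 0 0 0;0 0 0.007 0 0 0 0;0 0 0.007 0 0 0 0;0 0 0.007 0 0 0 0")

```text
time_s: 16.8
eef_pos: [0.5568, 0.1372, 0.1791]
tool_rot: [-180.0, 0.1, -152.1]
force: [-7.2, -1.3, 12.8]
finger_gap: 0.0009
gripper_force: 6.6
```

Emit:
servo_tool(commands="0 0 0.002 0 0 0 0;0 0 0.002 0 0 0 0;0 0 0.002 0 0 0 0;0 0 0.002 0 0 0 0;0 0 0.002 0 0 0 0")

```text
time_s: 17.3
eef_pos: [0.5568, 0.1372, 0.179]
tool_rot: [-180.0, 0.1, -152.1]
force: [-8.0, -0.2, 17.2]
finger_gap: 0.0006
gripper_force: 8.7
```

Emit:
servo_tool(commands="0 0 0 0 0 0 0;0 0 0 0 0 0 0;0 0 0 0 0 0 0;0 0 0 0 0 0 0;0 0 0 0 0 0 0")

```text
time_s: 17.8
eef_pos: [0.5569, 0.1372, 0.179]
tool_rot: [-180.0, 0.1, -152.1]
force: [-8.4, -1.3, 17.7]
finger_gap: 0.0007
gripper_force: 8.7
```

Emit:
servo_tool(commands="0 0 0 0 0 0 0;0 0 0 0 0 0 0;0 0 0 0 0 0 0;0 0 0 0 0 0 0;0 0 0 0 0 0 0")

```text
time_s: 18.3
eef_pos: [0.5569, 0.1372, 0.179]
tool_rot: [-180.0, 0.1, -152.1]
force: [-8.6, -1.3, 18.5]
finger_gap: 0.0007
gripper_force: 8.7
```

Emit:
servo_tool(commands="0 0 0 0 0 0 0;0 0 0 0 0 0 0;0 0 0 0 0 0 0;0 0 0 0 0 0 0;0 0 0 0 0 0 0")

```text
time_s: 18.8
eef_pos: [0.5568, 0.1372, 0.179]
tool_rot: [-180.0, 0.1, -152.1]
force: [-7.9, -0.4, 17.0]
finger_gap: 0.0004
gripper_force: 8.7
```

Emit:
servo_tool(commands="0 0 0 0 0 0 0;0 0 0 0 0 0 0;0 0 0 0 0 0 0;0 0 0 0 0 0 0;0 0 0 0 0 0 0")

```text
time_s: 19.3
eef_pos: [0.5568, 0.1373, 0.179]
tool_rot: [-180.0, 0.1, -152.1]
force: [-8.3, -1.6, 16.9]
finger_gap: 0.0002
gripper_force: 8.7
```

Emit:
servo_tool(commands="0 0 -0.01 0 0 0 0;0 0 -0.03 0 0 0 0;0 0 -0.1 0 0 0 0;0 0 -0.25 0 0 0 0;0 0 -0.25 0 0 0 0")

```text
time_s: 19.8
eef_pos: [0.558, 0.1375, 0.2581]
tool_rot: [-179.9, 0.4, -152.1]
force: [-0.1, -0.2, 1.0]
finger_gap: 0.0
gripper_force: 0.0
```

Emit:
servo_tool(commands="0 0 0 0 0 0 0;0 0 0 0 0 0 0;0 0 0 0 0 0 0;0 0 0 0 0 0 0;0 0 0 0 0 0 0")

```text
time_s: 20.3
eef_pos: [0.5566, 0.1372, 0.2517]
tool_rot: [180.0, -0.0, -152.1]
force: [0.4, 0.9, 0.8]
finger_gap: 0.0006
gripper_force: 0.0
```

Run:
```python
from station import bot
import cv2
s=bot.state();print(s['force'],s['eef_pos'])
d=bot.get_image("scene");cv2.imwrite("pics/g.png",cv2.resize(d["image"][160:260,300:420],None,fx=6,fy=6,interpolation=2))
```

```text
[0.35376947 0.86074395 0.76584077] [0.55655192 0.13717578 0.25171627]
```

View pics/g.png

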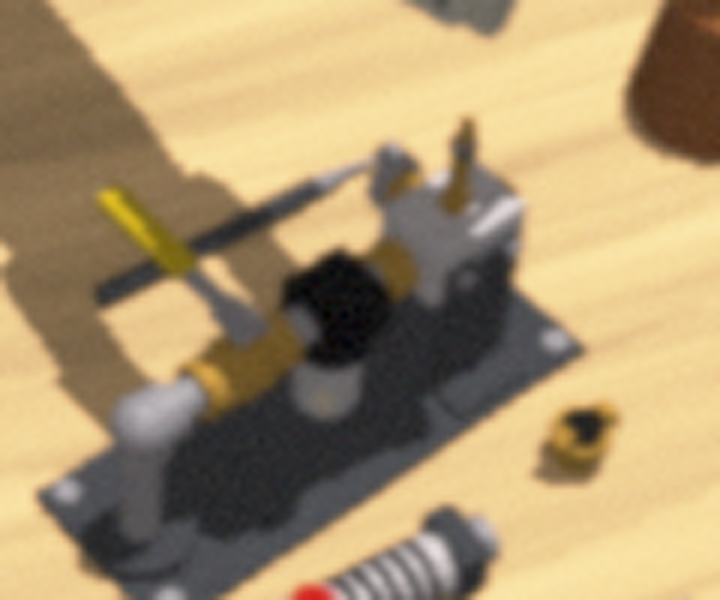

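The lever is still across the pipe, with its yellow grip at (100–190, 190–270). The pin tip is back up at (466,125), the same place as before the press, and the gripper is clear.

```bash
python3 -c "
from station import bot
print(bot.hand_in())"
```

```text
the job is handed in; nothing more can be done
None
```

I handed the job in at about 20 s of the 72 s allowed, but the hand-in returned no verdict: the supply lever is against its shut stop, the lock nut was turned until it hit its stop, the pin was held about 4 mm down for over 2 s and then sprang back up, and the robot moved nothing else that I saw.

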